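# Eyepiece dust check: dimmer to half, then hold the eyepiece over the light panel

### The arm

A 7-joint arm with a two-finger parallel gripper is mounted at the origin on the work surface. World frame = base frame: x ahead of the robot, y to its left, z up, the work surface at z = 0. Lengths are in m, angles in rad, forces in N, time in s.
With the tool pointing down it reaches from about 0.4 to 0.75 m from the base axis. Payload 19.5 kg.
Tool frame: the origin (TCP) lies on the centre line of the jaws, within the pads' length; the fingertips stand 14 mm ahead of it and the grasp point (between the pads) lies 5 mm behind it (tip_extent is the distance from the TCP to the fingertips, in m); z points along the fingers, y is the line along which they close (so a half turn about z gives the same grasp; the last joint's range is limited). The gripper opens to 85 mm and grips with 20 to 120 N. Pads are 22 mm wide; open, the fingers measure 114 mm over their backs; the gripper's body (76 mm by 85 mm) begins 54 mm behind the grasp point. The pads swing forward as they close: fully open they stand 13 mm farther back than shut.
Start: joints at [1.298, 0.707, -0.028, 1.485, 0.022, 0.951, -0.075], TCP at [0.132, -0.56, 0.245] pointing down, gripper open.
Joint ranges: [-2.71, 2.71], [-0.32, 2.16], [-1.57, 1.52], [0, 2.45], [-1.46, 4.6], [0, 2.02], [-2.83, 2.83]. Speed limits (rad/s): [1.89, 1.89, 2.57, 2.57, 3.01, 3.01, 3.01].

### API

Orientations are given as [roll, pitch, yaw] about the fixed x, y, z axes, in that order (R = Rz(yaw) Ry(pitch) Rx(roll)).
In Python, from cell import move_ptp, move_straight, set_joints, set_gripper, sleep, ik, get_obs, capture, camera_params, Unreachable, job_done, boxes_of, place_of, tip_extent gives the robot as it stands. The module is installed in compiled form; this text tells all that it offers. Calls block until the motion is done:
- move_ptp(position, orientation): joint-space move of the TCP to a pose.
- move_straight(position, orientation=None, max_speed=0.15): straight line of the TCP; orientation=None keeps the orientation; max_speed is the mean speed in m/s.
- set_joints(angles): joint-space move.
- set_gripper(opening): opening from 0.0 (shut) to 1.0 (fully open); the grip force is fixed at half the most; returns when the fingers have stopped.
- sleep(seconds).
- ik(position, orientation): joint angles nearest the present ones, or None.
- get_obs(): the state.
- capture(name): name is "scene" or "top"; returns (picture, depth): 384x512x3 uint8, blue, green, red; 384x512 float32, m along the optical axis (not along the pixel's ray), 0 where there is no reading.
- camera_params(name): a dict with "fx", "fy", "cx", "cy" (pixels), "k1" (the pictures are not rectified: a ray, as slopes to the right and down, at radius r is drawn at 1 + k1 r^2 times it, then the intrinsics apply), "R" (3x3) and "t" (3): a world point X has camera coordinates R X + t. Camera axes: x right, y down, z forward; pixel columns grow to the right and rows downward; lengths in m; the calibration is good to about 2 mm. A picture is of the moment at which its call begins. camera_params takes no time and is no camera call.
A pose or a line that the arm cannot do raises Unreachable and nothing moves.
- job_done(): hands the job in; it is judged then, once.
Trained networks look in the newest picture that a camera, given by its name, has taken for a name from the list of things; names that differ only in an ending like _2 or _b are one class to them, and where a whole thing is asked for, a point or a joint stands for the part that bears it (a point fixed in the world has none). Each returns a list of dicts, best first, with "confidence" (0 to 1); they miss things now and then, are a little off and sometimes report something else, mostly with a low value. They report only what shows in the picture. A call takes as long as a camera call.
- boxes_of(name, camera): "bbox" ([left, top, right, bottom] in pixels, round what is visible of it).
- place_of(name, camera): "uv" ([column, row] in pixels: a listed point, or the origin of a listed thing).
The state is a dict: "time_s": time; "q": joint angles; "joint_vel": joint speeds; "joint_torque": joint torques, N m; "tool_pos": TCP position; "ee_rot": TCP orientation; "contact_force": force on the tool from outside, world axes, zero at the start; "wrist_torque": the same for the moment, N m; "grip_width": opening from 0.0 (shut) to 1.0 (fully open); "finger_force": force on a finger pad.
Only numpy, scipy, OpenCV 4.12 (cv2) and the standard library are available. Lean on these libraries where they do the work, as an engineer would, in place of code of your own. Each camera call takes 0.05 s, during which the arm holds its last target. There are 200 camera calls.

### The job

Check an eyepiece for dust against the light panel: first set the panel's dimmer lever to half, standing straight up, and leave it there. Then lift the chrome eyepiece out of the wooden rack, carry it upright and without touching the light panel to over the middle of the white window, and finish still holding it there, level and steady, with its underside about 10 cm above the window. Leave everything else where it stands.

Things in the scene. Friction and masses are not known exactly. Their poses are not given: they have to be found in the camera images.
- dimmer (a joint): Angle of the dimmer lever, rad: 0 leans 40 degrees to the -x side of the light panel (towards the robot), 0.70 (its middle) stands straight up (half), 1.40 leans 40 degrees to the +x side. Light friction (about 1 N at the knob); it stays where it is left. It starts somewhere between 0 and 0.3.
- dimmer_tip (a point): Centre of the orange ball knob (22 mm diameter) at the end of the dimmer lever, 70 mm from the hinge; the stem is a steel rod 8 mm thick. The ball can be pinched from above or pushed.
- dimmer_hinge (a point): Point on the lever's hinge axis under the lever, on the light panel, 30 mm above the table; its y axis is the hinge axis, its x axis points the way the lever moves as its angle grows. Two grey cheeks 36 mm high stand 25 mm to either side of it along y.
- window (a point): Centre of the white window's surface (110 mm along x, 130 mm along y) of the light panel, 18 mm above the table; z up, axes those of the panel. The panel is a fixed black slab 140 x 280 x 16 mm, its middle 55 mm from this point along +y, the dimmer's hinge 155 mm along +y. It may stand on either side of the table, turned up to 0.3 rad.
- eyepiece_center (a point): Centre of the chrome eyepiece, half-way up: upright, 80 mm tall, underside 40 mm below. From below: barrel 31.6 mm in diameter, 26 mm long; body 42 mm in diameter, from 14 mm below this point to 30 mm above (grip here); black eyecup 38 mm in diameter, 10 mm high. 0.11 to 0.23 kg. Loose in a rack socket 16 mm deep, 2 mm clearance all round; the rack's top is 24 mm below this point.
- barlow_center (a point): Centre of the black Barlow lens (37 mm in diameter, 96 mm tall, brass ring near its top), upright in another socket of the rack. Leave it alone.
- collimator_center (a point): Centre of the red laser collimator (38 mm in diameter, 106 mm tall), upright in another socket of the rack. Leave it alone.
- rack: Fixed pale wooden rack 80 (x) x 280 (y) x 22 mm high, origin at the centre of its underside; three sockets in a row along its y axis, 95 mm apart, the middle one at the centre. Which thing stands in which socket varies; it may stand on either side of the table, turned up to 0.3 rad.
- eyepiece: The same eyepiece; this origin is the centre of its underside.
- panel: The fixed light panel with its dimmer lever; origin at the centre of its underside.
- dust_cap: Brass dust cap, 48 mm in diameter, 16 mm high, lying in front of the vise; origin under its centre. Leave it alone.
- screwdriver: Small screwdriver 160 mm long lying at the far side. Leave it alone.
- cleaner: Small amber bottle, 44 mm in diameter, 100 mm tall, at the far side; origin under its centre. Leave it alone.

How it is judged:
By the outcome, as a careful person would: the job done as asked, in the order asked, and still so for the second after the job is handed in, while the arm keeps its last pose, push and grip.
It also fails if it takes over 64 s, if anything falls off the work surface, if the arm or the gripper's body presses on something with over 40 N, if the wrist force passes 120 N, or if a joint passes its speed limit or range.

## Working session

There is one attempt and no reset: what is moved stays moved. The work goes in short steps, each a Python script; the robot and the scene stay as the last script left them, time stands still between calls to the robot, and variables do not carry over. Pictures are saved under pics/ and viewed, at most 10 in all, crops included, and the job is handed in when it is done.

```bash
mkdir -p pics; cat > h.py <<'E'
import numpy as np, cv2
from cell import *
def ray(cam,uv):
    p=camera_params(cam); K=np.array([[p['fx'],0,p['cx']],[0,p['fy'],p['cy']],[0,0,1.]])
    s=cv2.undistortPoints(np.array([[uv]],float),K,np.array([p['k1'],0,0,0,0.]))[0,0]
    R=np.array(p['R']);t=np.array(p['t']); return -R.T@t, R.T@np.array([s[0],s[1],1])
def at_z(cam,uv,z):
    c,d=ray(cam,uv); return c+d*(z-c[2])/d[2]
def at_d(cam,uv,dep):
    c,d=ray(cam,uv); return c+d*dep
def tri(a,b):
    (c1,d1),(c2,d2)=a,b
    s=np.linalg.lstsq(np.c_[d1,-d2],c2-c1,rcond=None)[0]
    p,q=c1+d1*s[0],c2+d2*s[1]; return (p+q)/2,np.linalg.norm(p-q)
E
cat > m.py <<'E'
from h import *
np.set_printoptions(precision=4,suppress=True)
ims={c:capture(c) for c in('top','scene')}
for c in ims: cv2.imwrite(f'pics/{c}0.png',ims[c][0]); np.save(c,ims[c][1]); print(c,ray(c,(256,192)))
Z=dict(dimmer_tip=None,dimmer_hinge=.03,window=.018,eyepiece_center=.046,barlow_center=.054,collimator_center=.059,rack=0,panel=0,dust_cap=0,screwdriver=0,cleaner=0)
for n,z in Z.items():
    r={}
    for c in ims:
        L=place_of(n,c)
        for o in L[:2]:
            print(n,c,round(o['confidence'],2),np.round(o['uv'],1), at_z(c,o['uv'],z) if z is not None else '')
        if L: r[c]=ray(c,L[0]['uv'])
    if len(r)==2: print('   tri',*tri(r['top'],r['scene']))
o=get_obs(); print(o['time_s'],o['tool_pos'],o['ee_rot'],tip_extent)
E
python3 m.py
```

```text
top (array([0.363 , 0.0059, 1.1359]), array([ 0.2115,  0.0125, -0.9774]))
scene (array([ 0.9154, -0.5122,  0.9774]), array([-0.2985,  0.4748, -0.8279]))
dimmer_tip top 0.4 [289.2 217.3] 
dimmer_hinge top 0.68 [232.3 214.6] [0.5398 0.0793 0.03  ]
dimmer_hinge top 0.65 [289.3 203.4] [ 0.575  -0.0681  0.03  ]
dimmer_hinge scene 0.89 [227.7 222.8] [ 0.5673 -0.0738  0.03  ]
   tri [ 0.5342  0.0485 -0.137 ] 0.10469759598627645
window top 0.71 [348.7 222.5] [ 0.5324 -0.2255  0.018 ]
window scene 0.92 [177.9 268.9] [ 0.5408 -0.2209  0.018 ]
window scene 0.67 [293.9 112.5] [0.512  0.3081 0.018 ]
   tri [ 0.536 -0.223  0.014] 0.009078571927097797
eyepiece_center top 0.62 [228.3 218.2] [0.5276 0.088  0.046 ]
eyepiece_center scene 0.85 [256.6 165.3] [0.5384 0.0868 0.046 ]
eyepiece_center scene 0.59 [178.1 266.5] [ 0.5487 -0.2249  0.046 ]
   tri [0.5317 0.0912 0.035 ] 0.006809399414301342
barlow_center top 0.63 [191.8 219.5] [0.5196 0.1797 0.054 ]
barlow_center top 0.53 [195.  217.1] [0.526 0.172 0.054]
barlow_center scene 0.63 [277.4 134.7] [0.5318 0.1899 0.054 ]
   tri [0.5258 0.1856 0.0512] 0.
[... 331 characters left out ...]
5] [0.5428 0.1737 0.    ]
rack scene 0.23 [196.7 254.4] [ 0.5463 -0.1646  0.    ]
   tri [ 0.5312  0.196  -0.0313] 0.0008783401584184041
panel top 0.78 [328.4 213.7] [ 0.5568 -0.1752  0.    ]
panel scene 0.89 [195. 254.] [ 0.5426 -0.1659  0.    ]
   tri [ 0.552  -0.1727  0.0221] 0.0028518458638544836
dust_cap top 0.77 [239.5 153.9] [0.7144 0.0701 0.    ]
dust_cap scene 0.58 [313.3 215.4] [0.7105 0.0683 0.    ]
   tri [0.7122 0.0686 0.0022] 0.0038983949820117804
screwdriver top 0.86 [181.  148.5] [0.7238 0.2324 0.    ]
screwdriver top 0.47 [195.8 217.8] [0.5323 0.178  0.    ]
cleaner top 0.83 [345.1 140.9] [ 0.7632 -0.2212  0.    ]
1.2 [ 0.1315 -0.5597  0.2452] [-3.1414  0.      0.2308] 0.014
```

View pics/top0.png

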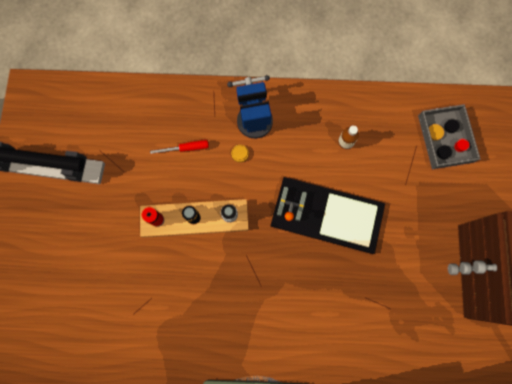

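View pics/scene0.png

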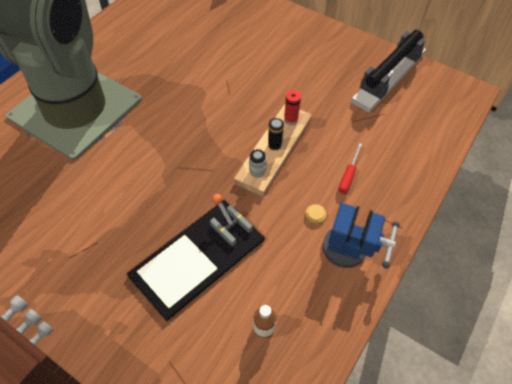

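The top view shows the eyepiece at (228,212), the Barlow at (190,214), the collimator at (151,215), the window at (349,219) and the orange knob at (289,216). In the scene view the knob is at (217,198). I'll refine these by colour segmentation.

```bash
cat > r.py <<'E'
from h import *
np.set_printoptions(precision=4,suppress=True)
def comp(m,near):
    n,l,s,c=cv2.connectedComponentsWithStats(m.astype(np.uint8))
    k=min([i for i in range(1,n) if s[i,4]>12],key=lambda i:np.linalg.norm(c[i]-near)); return l==k,c[k],s[k]
kr={}
for cam,wn,kn in(('top',(349,219),(289,216)),('scene',(176,270),(217,198))):
    im=cv2.imread(f'pics/{cam}0.png'); h=cv2.cvtColor(im,cv2.COLOR_BGR2HSV)
    m,c,s=comp((h[...,1]<60)&(h[...,2]>170),wn)
    pts=np.argwhere(m)[:,::-1].astype(float)
    W=np.array([at_z(cam,p,.018)[:2] for p in pts])
    r=cv2.minAreaRect(W.astype(np.float32)*1000); print(cam,'window',s,r,W.mean(0))
    m,c,s=comp((h[...,1]>200)&(h[...,2]>170)&(h[...,0]<12)&(np.hypot(*(np.indices(m.shape)-np.array(kn[::-1])[:,None,None]))<15),kn)
    print(cam,'knob',c,s); kr[cam]=ray(cam,c)
    if cam=='top':
        m,c,s=comp((h[...,0]>8)&(h[...,0]<28)&(h[...,1]<165)&(h[...,2]>150),(195,228))
        pts=np.argwhere(m)[:,::-1].astype(float); W=np.array([at_z(cam,p,.022)[:2] for p in pts])
        print('rack',s,cv2.minAreaRect(W.astype(np.float32)*1000))
    # eyepiece top: points by depth
    D=np.load(cam+'.npy'); e={'top':(228,212),'scene':(258,158)}[cam]
    P=np.array([at_d(cam,(u,v),D[v,u]) for v in range(e[1]-18,e[1]+25) for u in range(e[0]-20,e[0]+20) if D[v,u]>0])
    for a,b in((.079,.095),(.04,.074)):
        q=P[(P[:,2]>a)&(P[:,2]<b)]; print(cam,'eyep',a,len(q),q.mean(0),q.min(0),q.max(0))
    k=kn;P=np.array([at_d(cam,(u,v),D[v,u]) for v in range(k[1]-8,k[1]+9) for u in range(k[0]-8,k[0]+9) if D[v,u]>0]);P=P[P[:,2]>.065];print('knobdepth',len(P),P.mean(0) if len(P) else '',P.max(0) if len(P) else '')
print(tri(kr['top'],kr['scene']))
E
python3 r.py
```

```text
top window [ 320  194   57   48 2006] ((540.74462890625, -224.7689971923828), (129.6829071044922, 110.00393676757812), 76.94750213623047) [ 0.5416 -0.224 ]
top knob [289.4706 215.8235] [286 213   7   7  17]Traceback (most recent call last):
  File "r.py", line 17, in <module>
    pts=np.argwhere(m)[:,::-1].astype(float); W=np.array([at_z(cam,p,.022)[:2] for p in pts])
                                                          ~~~~^^^^^^^^^^^^
  File "h.py", line 8, in at_z
    c,d=ray(cam,uv); return c+d*(z-c[2])/d[2]
        ~~~^^^^^^^^
  File "h.py", line 4, in ray
    p=camera_params(cam); K=np.array([[p['fx'],0,p['cx']],[0,p['fy'],p['cy']],[0,0,1.]])
ValueError: time passes only in moves, steps and waits
```

```bash
python3 - <<'E'
s=open('h.py').read()
s=s.replace("def ray","import functools\n_cp=camera_params\n@functools.lru_cache\ndef camera_params(c): return _cp(c)\ndef ray",1)
open('h.py','w').write(s)
E
python3 r.py
```

```text
top window [ 320  194   57   48 2006] ((540.74462890625, -224.7689971923828), (129.6829071044922, 110.00393676757812), 76.94750213623047) [ 0.5416 -0.224 ]
top knob [289.4706 215.8235] [286 213   7   7  17]
rack [ 141  201  106   35 1039] ((521.1033325195312, 179.10366821289062), (74.37018585205078, 278.90191650390625), 10.96287727355957)
top eyep 0.079 187 [0.5396 0.0863 0.0862] [0.5224 0.0671 0.0792] [0.5578 0.1042 0.0918]
top eyep 0.04 42 [0.5269 0.0798 0.0605] [0.5196 0.0655 0.0409] [0.5536 0.1033 0.0738]
knobdepth 67 [ 0.5348 -0.064   0.0904] [ 0.5565 -0.0539  0.0978]
scene window [ 137  235   80   72 2939] ((539.4091796875, -223.72476196289062), (130.9984130859375, 111.56841278076172), 76.99727630615234) [ 0.5405 -0.2252]Traceback (most recent call last):
  File "r.py", line 13, in <module>
    m,c,s=comp((h[...,1]>200)&(h[...,2]>170)&(h[...,0]<12)&(np.hypot(*(np.indices(m.shape)-np.array(kn[::-1])[:,None,None]))<15),kn)
          ~~~~^^^^^^^^^^^^^^^^^^^^^^^^^^^^^^^^^^^^^^^^^^^^^^^^^^^^^^^^^^^^^^^^^^^^^^^^^^^^^^^^^^^^^^^^^^^^^^^^^^^^^^^^^^^^^^^^^^^^^^
  File "r.py", line 5, in comp
    k=min([i for i in range(1,n) if s[i,4]>12],key=lambda i:np.linalg.norm(c[i]-near)); return l==k,c[k],s[k]
ValueError: min() iterable argument is empty
```

```bash
cat >> h.py <<'E'
np.set_printoptions(precision=4,suppress=True)
PY=-0.2277; HX=np.array([np.cos(PY),np.sin(PY),0]); HY=np.array([-np.sin(PY),np.cos(PY),0])
WIN=np.array([.5401,-.2245,.018]); HINGE=WIN+.155*HY; HINGE[2]=.03
def ball(a): return HINGE+.07*(np.sin(a-.7)*HX+np.cos(a-.7)*np.array([0,0,1]))
EP=np.array([.539,.0865,.046])
E
python3 - <<'E'
from h import *
print(HINGE,ball(.08),get_obs()['time_s'])
for y in(PY+np.pi/2,PY-np.pi/2):
    for p in(ball(.08),ball(.7)): print('lever',y,ik(p,[np.pi,0,y]),ik(p+[0,0,.15],[np.pi,0,y]))
for y in(.05+np.pi/2,.05-np.pi/2):
    for p in([*EP[:2],.049],[*EP[:2],.30],[*WIN[:2],.30],[*WIN[:2],.161]): print('ep',y,ik(p,[np.pi,0,y]))
E
```

```text
[ 0.5751 -0.0735  0.03  ] [ 0.5355 -0.0643  0.087 ] 1.2
lever 1.3430963267948965 [ 0.1351  0.8928 -0.1416  1.7711  0.234   0.4941 -0.3886] [ 0.1943  0.669  -0.2497  1.6246  0.2013  0.8733 -0.3612]
lever 1.3430963267948965 [ 0.161   0.9135 -0.1777  1.6127  0.2377  0.6367 -0.3684] [ 0.1982  0.7154 -0.2541  1.4549  0.1977  0.9964 -0.3315]
lever -1.7984963267948966 [-0.2422  0.9895  0.6129  1.7834 -0.886   0.6695 -2.4779] [-0.2981  0.77    0.7278  1.6408 -0.5981  0.9659 -2.7287]
lever -1.7984963267948966 [-0.2405  1.0224  0.6769  1.6266 -0.8355  0.8048 -2.5591] [-0.2625  0.8151  0.7373  1.4714 -0.5867  1.0837 -2.7731]
ep 1.6207963267948966 [-0.1711  0.9643 -0.089   1.7608  0.1783  0.4243 -0.3347]
ep 1.6207963267948966 [-0.0036  0.6217 -0.408   1.4934  0.2649  1.0812 -0.4184]
ep 1.6207963267948966 [ 0.5076  0.6824 -0.35    1.3468  0.2388  1.1535  0.1832]
ep 1.6207963267948966 [ 0.4752  0.8354 -0.2745  1.5456  0.284   0.8     0.1378]
ep -1.5207963267948965 [-0.4626  1.0325  0.4905  1.7702 -0.854   0.5663 -2.5176]
ep -1.5207963267948965 [ 0.3513  0.8809 -1.3463  1.4819  0.8586  1.456   2.1847]
ep -1.5207963267948965 [ 0.0672  0.7341  0.5974  1.3633 -0.4214  1.1712 -2.3841]
ep -1.5207963267948965 [ 0.07    0.9024  0.5756  1.5601 -0.5983  0.861  -2.2213]
```

```bash
python3 - <<'E'
from h import *
O=[np.pi,0,PY+np.pi/2]; d=np.array([0,0,-.010])
b=ball(.08)
move_ptp(b+[0,0,.13],O); move_straight(b+d,O,.12)
print(get_obs()['contact_force'])
set_gripper(.33); o=get_obs(); print(o['grip_width'],o['contact_force'],o['time_s'])
for c in('top','scene'):
    im,_=capture(c); cv2.imwrite(f'pics/{c}1.png',im)
cv2.imwrite('pics/c1.png',cv2.resize(im[130:280,130:330],None,fx=4,fy=4))
E
```

```text
[0.0439 0.5766 0.2715]
0.33771515970638555 [-2.2534 -1.1307  9.4929] 5.3833
```

View pics/c1.png

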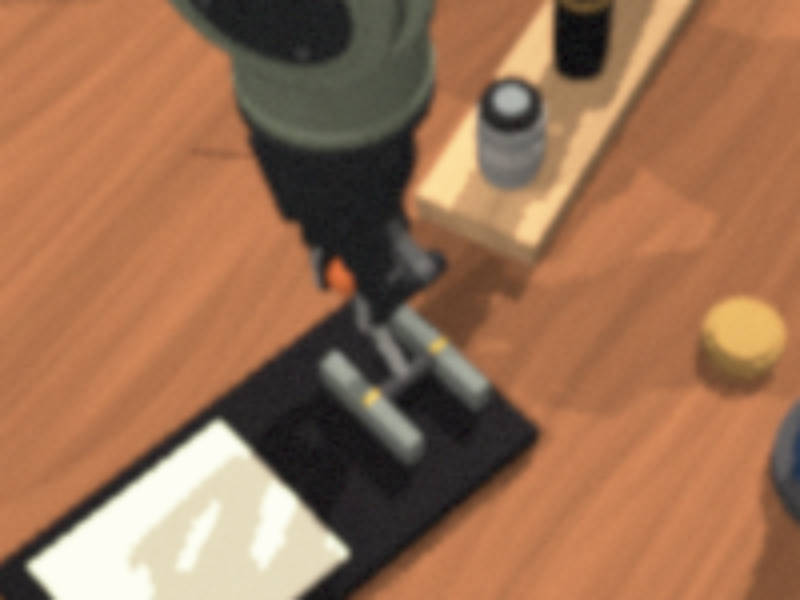

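The crop shows the orange ball at (340,275), between the nearly closed fingers, and the stem running down to its hinge. I'll drag it along the arc.

```bash
cat > look.py <<'E'
from h import *
def knob(tag):
    for c in('top','scene'):
        im,D=capture(c); cv2.imwrite(f'pics/{c}{tag}.png',im)
        print(c,[(np.round(o['uv'],1),round(o['confidence'],2),'->',at_z(c,o['uv'],.1)) for o in place_of('dimmer_tip',c)[:2]])
        h=cv2.cvtColor(im,cv2.COLOR_BGR2HSV); m=(h[...,1]>190)&(h[...,2]>110)&((h[...,0]<9))
        p=cv2.projectPoints(ball(.7)[None],cv2.Rodrigues(np.array(camera_params(c)['R']))[0],np.array(camera_params(c)['t'],float),np.array([[camera_params(c)['fx'],0,camera_params(c)['cx']],[0,camera_params(c)['fy'],camera_params(c)['cy']],[0,0,1.]]),np.array([camera_params(c)['k1'],0,0,0,0.]))[0].ravel()
        v,u=np.nonzero(m); k=np.hypot(u-p[0],v-p[1])<14
        print(' expect',p,'orange',k.sum(), (u[k].mean(),v[k].mean()) if k.any() else '', at_z(c,(u[k].mean(),v[k].mean()),.1) if k.any() else '')
E
python3 - <<'E'
from look import *
d=np.array([0,0,-.010])
for a in np.linspace(.08,.7,6)[1:]:
    move_straight(ball(a)+d,max_speed=.08)
print(get_obs()['contact_force'],get_obs()['tool_pos'],ball(.7))
set_gripper(0.0); sleep(.3); o=get_obs(); print(o['grip_width'],o['contact_force'],o['finger_force'])
set_gripper(.6); o=get_obs(); print(o['grip_width'],o['contact_force'])
move_straight(ball(.7)+[0,0,.15],max_speed=.15)
set_gripper(1.0)
move_ptp([.40,.0865,.3],[np.pi,0,1.62])
print(get_obs()['time_s'],ball(.7)); knob(2)
im=cv2.imread('pics/scene2.png'); cv2.imwrite('pics/c2.png',cv2.resize(im[130:280,130:330],None,fx=4,fy=4))
E
```

```text
[ 0.5318 -0.559  -0.0493] [ 0.5749 -0.0734  0.0898] [ 0.5751 -0.0735  0.1   ]
0.22409584423807125 [-2.4     0.6996  4.2382] 58.45065772533417
0.597455723370407 [ 0.5851 -0.019   0.0906]
10.35 [ 0.5751 -0.0735  0.1   ]
top [(array([294. , 201.1]), 0.46, '->', array([ 0.5678, -0.0748,  0.1   ]))]
 expect [293.513  198.1622] orange 0  
scene [(array([315.7, 214.4]), 0.47, '->', array([0.7344, 0.0139, 0.1   ])), (array([228.8, 206.6]), 0.46, '->', array([ 0.572 , -0.0725,  0.1   ]))]
 expect [229.7297 207.6419] orange 0
```

View pics/c2.png

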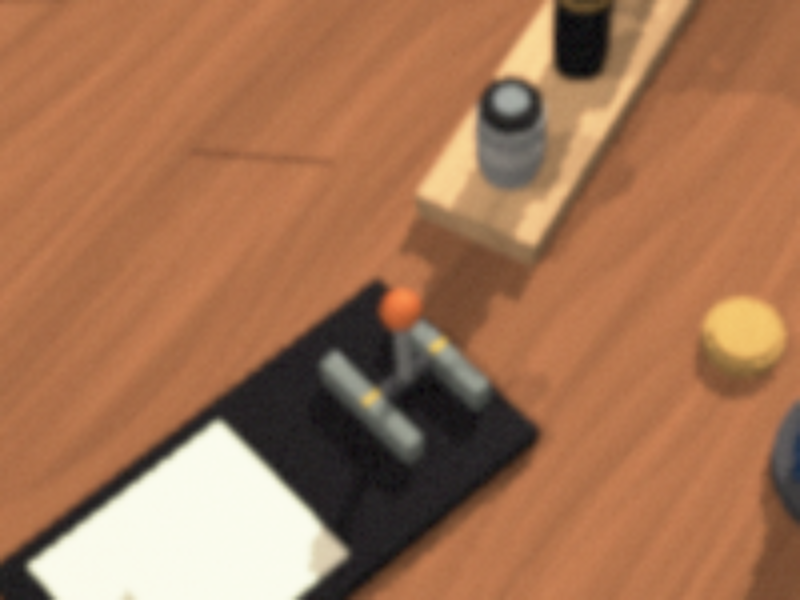

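The crop puts the ball at (401,308), which is full-picture (229.9,206.7), and standing upright was predicted at (229.7,207.6). The lever is therefore up to within about 1 px. I'll cross-check this against the cheek marks and refine the eyepiece position.

```bash
python3 - <<'E'
from h import *
im={c:cv2.imread(f'pics/{c}2.png') for c in('top','scene')}
rs={}
for c,e in(('top',(293.5,198.2)),('scene',(229.7,207.6))):
    b,g,r=[im[c][...,i].astype(int) for i in range(3)]
    v,u=np.nonzero((r-g>75)&(g-b<70)&(r>150)); k=np.hypot(u-e[0],v-e[1])<7; 
    if k.any(): uv=(u[k].mean(),v[k].mean()); rs[c]=ray(c,uv); print(c,k.sum(),uv,at_z(c,uv,.1))
if len(rs)==2: print(tri(rs['top'],rs['scene']))
print('marks',[at_z('scene',(130+x/4-.4,130+y/4-.4),.052) for x,y in((438,346),(371,398))],HINGE)
_,D=capture('scene')
rs={c:place_of('eyepiece_center','scene')[0] for c in('scene',)}; print(rs)
for z,(x,y) in((.086,(511,100)),(.022,(418,195)),(.022,(527,250))): print(z,at_z('scene',(130+x/4-.4,130+y/4-.4),z))
P=np.array([at_d('scene',(u,v),D[v,u]) for v in range(142,185) for u in range(240,280) if D[v,u]>0])
for a,b in((.08,.095),(.035,.074)):
    q=P[(P[:,2]>a)&(P[:,2]<b)]; q=q[np.hypot(*(q[:,:2]-EP[:2]).T)<.035]; print(len(q),q.mean(0),np.percentile(q,[2,98],axis=0))
q=q[:,:2]; A=np.c_[2*q,np.ones(len(q))]; s=np.linalg.lstsq(A,(q**2).sum(1),rcond=None)[0]; print('circle',s[:2],np.sqrt(s[2]+s[:2]@s[:2]))
E
```

```text
top 17 (np.float64(293.7647058823529), np.float64(197.7058823529412)) [ 0.5763 -0.0741  0.1   ]
scene 73 (np.float64(229.87671232876713), np.float64(206.05479452054794)) [ 0.5731 -0.0701  0.1   ]
(array([ 0.5752, -0.0734,  0.1061]), np.float64(0.0006400933714726417))
marks [array([ 0.5863, -0.0559,  0.052 ]), array([ 0.5749, -0.1034,  0.052 ])] [ 0.5751 -0.0735  0.03  ]
{'scene': {'uv': [257.4, 168.8], 'confidence': 0.92}}
0.086 [0.5389 0.088  0.086 ]
0.022 [0.5056 0.0392 0.022 ]
0.022 [0.5815 0.0425 0.022 ]
168 [0.541  0.0855 0.0859] [[0.5243 0.07   0.081 ]
 [0.5568 0.1032 0.0896]]
175 [0.5476 0.0753 0.0553] [[0.5263 0.0669 0.0365]
 [0.5599 0.0955 0.0731]]
circle [0.5391 0.0881] 0.02000232959624054
```

The triangulated knob is within about 1 mm of upright in xy. Next, the eyepiece.

```bash
python3 - <<'E'
from h import *
O=[np.pi,0,.045+np.pi/2]; p=np.array([.5397,.0868,0])
move_ptp(p+[0,0,.20],O); move_straight(p+[0,0,.049],O,.10); print(get_obs()['contact_force'])
set_gripper(0.0); sleep(.3); o=get_obs(); print(o['grip_width'],o['contact_force'],o['finger_force'],o['tool_pos'])
move_straight(p+[0,0,.085],max_speed=.05); o=get_obs(); print(o['grip_width'],o['contact_force'],o['finger_force'])
move_straight(p+[0,0,.30],max_speed=.12); o=get_obs(); print(o['grip_width'],o['contact_force'],o['time_s'])
for c in('top','scene'): im,_=capture(c); cv2.imwrite(f'pics/{c}3.png',im)
cv2.imwrite('pics/c3.png',cv2.resize(im[50:250,130:380],None,fx=3,fy=3))
E
```

```text
[-0.1723  0.7541 -0.3097]
0.4788255250778231 [-1.2537 -0.176   5.9267] 59.86068785190582 [0.5397 0.0868 0.0493]
0.47741055138305816 [ 0.581   0.4934 -2.9271] 60.684975385665894
0.4794335355302331 [ 0.7717  0.1648 -2.6361] 16.625
```

View pics/c3.png

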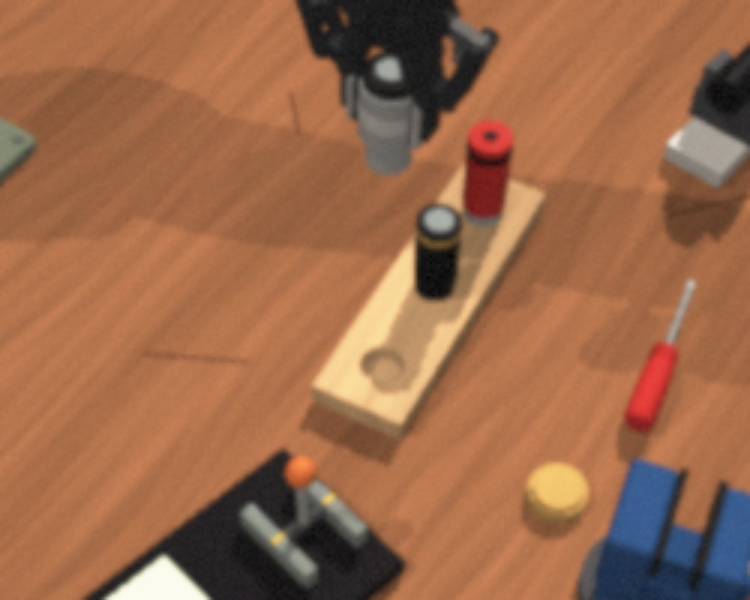

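The eyepiece is gripped near-upright at (388,120) in the crop. The other two tools are still in their sockets and the lever is upright. I'll carry it over the window.

```bash
python3 - <<'E'
from h import *
move_straight([*WIN[:2],.30],max_speed=.10); move_straight([*WIN[:2],.161],max_speed=.07); sleep(.5)
o=get_obs(); print(o['grip_width'],o['contact_force'],o['wrist_torque'],o['time_s'],o['tool_pos'],o['ee_rot'])
r={}
for c in('top','scene'):
    im,D=capture(c); cv2.imwrite(f'pics/{c}4.png',im); np.save(c+'4',D)
    for n in('eyepiece_center','eyepiece','dimmer_tip'):
        L=place_of(n,c)
        print(c,n,[(np.round(x['uv'],1),round(x['confidence'],2)) for x in L[:2]])
        if L:
            r[n,c]=ray(c,L[0]['uv']); 
            if n!='dimmer_tip': print('  ',at_z(c,L[0]['uv'],.158 if 'c' in n[8:] else .118))
for n in('eyepiece_center','eyepiece'):
    if (n,'top') in r and (n,'scene') in r: print(n,tri(r[n,'top'],r[n,'scene']))
cv2.imwrite('pics/c4.png',cv2.resize(im[150:330,80:290],None,fx=3.3,fy=3.3))
E
```

```text
0.4782624437789966 [ 0.3447 -0.0151 -2.0155] [-0.0077 -0.0465 -0.0234] 22.625 [ 0.5401 -0.2245  0.161 ] [ 3.1416 -0.      1.6158]
top eyepiece_center [(array([358.9, 214.9]), 0.58)]
   [ 0.5297 -0.2201  0.158 ]
top eyepiece [(array([358. , 213.2]), 0.66), (array([342.3, 138.9]), 0.57)]
   [ 0.5405 -0.2272  0.118 ]
top dimmer_tip [(array([153.6, 217.5]), 0.71), (array([291.7, 200.2]), 0.52)]
scene eyepiece_center [(array([170.8, 238. ]), 0.69)]
   [ 0.5443 -0.2207  0.158 ]
scene eyepiece [(array([172.3, 248. ]), 0.85)]
   [ 0.5427 -0.2222  0.118 ]
scene dimmer_tip [(array([229.1, 205.9]), 0.46), (array([169. , 248.7]), 0.16)]
eyepiece_center (array([ 0.5351, -0.2195,  0.1451]), np.float64(0.009589230767111401))
eyepiece (array([ 0.5419, -0.2248,  0.1202]), np.float64(0.0051663239499622265))
```

View pics/c4.png

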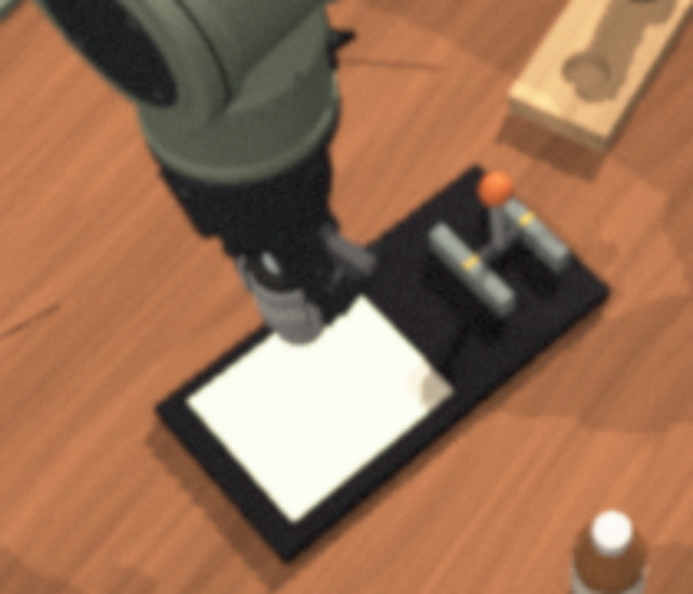

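The eyepiece sits over the window, with its barrel end at about (300,335) in the crop, and the lever is still upright. I'll check level and height by overlaying the expected outline.

```bash
python3 - <<'E'
from h import *
out=[]
for c,(x0,y0,x1,y1) in(('scene',(130,195,215,275)),):
    im=cv2.imread(f'pics/{c}4.png'); p=camera_params(c); K=np.array([[p['fx'],0,p['cx']],[0,p['fy'],p['cy']],[0,0,1.]])
    S=9; big=cv2.resize(im[y0:y1,x0:x1],None,fx=S,fy=S,interpolation=cv2.INTER_CUBIC); big=cv2.convertScaleAbs(big,alpha=1.5,beta=20); raw=big.copy()
    t=np.linspace(0,2*np.pi,60)
    for z,r in((.118,.0158),(.144,.0158),(.144,.021),(.188,.021),(.198,.019)):
        X=np.c_[.5401+r*np.cos(t),-.2245+r*np.sin(t),0*t+z]
        q=cv2.projectPoints(X,cv2.Rodrigues(np.array(p['R']))[0],np.array(p['t'],float),K,np.array([p['k1'],0,0,0,0.]))[0][:,0]
        cv2.polylines(big,[np.int32((q-[x0,y0]+.5)*S)],True,(0,255,0),1)
    cv2.imwrite('pics/c5.png',big)
D=np.load('scene4.npy')
P=np.array([at_d('scene',(u,v),D[v,u]) for v in range(215,262) for u in range(145,190) if D[v,u]>0])
P=P[(P[:,2]>.105)&(np.hypot(P[:,0]-.5401,P[:,1]+.2245)<.03)]
for a in np.arange(.11,.20,.01):
    q=P[(P[:,2]>=a)&(P[:,2]<a+.01)]
    if len(q): print(round(a,2),len(q),q.mean(0))
E
```

```text
0.11 7 [ 0.5483 -0.2315  0.1177]
0.12 28 [ 0.5481 -0.2336  0.1249]
0.13 11 [ 0.5497 -0.2332  0.132 ]
0.14 18 [ 0.5503 -0.2386  0.1471]
0.15 48 [ 0.5489 -0.2375  0.1546]
0.16 56 [ 0.548  -0.2374  0.1653]
0.17 60 [ 0.5479 -0.2378  0.1749]
0.18 80 [ 0.5411 -0.2371  0.1859]
0.19 139 [ 0.5403 -0.233   0.1965]
```

View pics/c5.png

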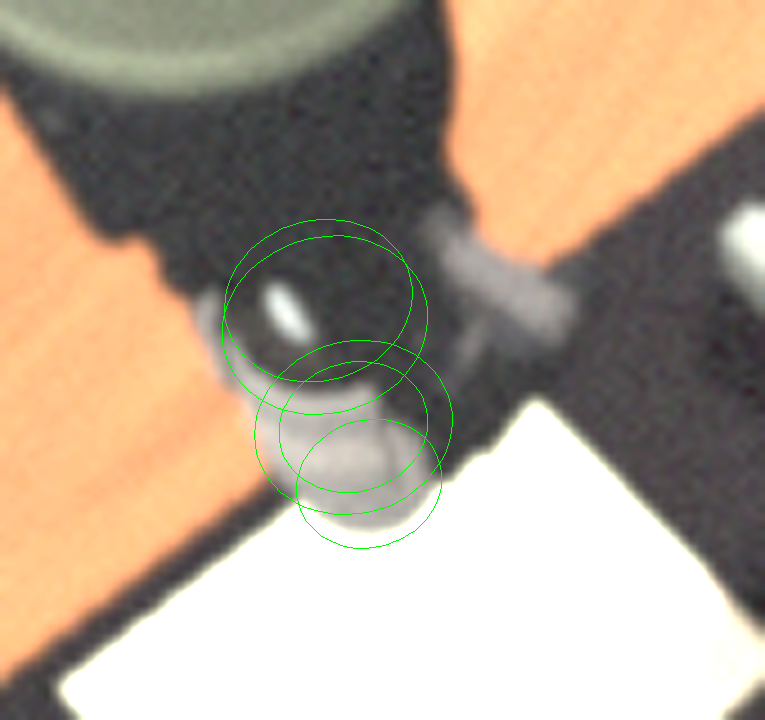

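```bash
python3 - <<'E'
from cell import *
o=get_obs(); print(o['time_s'],o['grip_width'],abs(max(o['joint_vel'],key=abs)))
print(job_done())
E
```

```text
23.025 0.4806279818881195 0.0015222182471608206
the job is handed in; nothing more can be done
None
```

The job is handed in at 23 s of the 64 s allowed: the dimmer lever stands at half, and the eyepiece is held steady over the middle of the window. By the cameras it is level to about 2 degrees, with its underside 10.0 to 10.3 cm above the glass.

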